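# Shut the loading flap and hold the sprung dust cover just below its balance point

### The arm

A 6-joint arm with a two-finger parallel gripper is mounted at the origin on the work surface; the furniture and walls round the work are solid. World frame = base frame: x ahead of the robot, y to its left, z up, the work surface at z = 0. Lengths are in m, angles in rad, forces in N, time in s.
With the tool pointing down it reaches from about 0.4 to 0.925 m from the base axis. Payload 12.5 kg.
Tool frame: the origin (TCP) lies at the very end of the fingers, on their centre line; the grasp point (between the pads) lies robot.grasp_offset behind it (robot.grasp_offset is the distance from the TCP to the grasp point, in m); z points along the fingers, y is the line along which they close (so a half turn about z gives the same grasp; the last joint's range is limited). The gripper opens to 95 mm and grips with 3 to 60 N. Pads are 20 mm wide; open, the fingers measure 119 mm over their backs; the gripper's body (75 mm by 180 mm) begins 59 mm behind the grasp point.
Start: joints at [1.077, 0.491, 1.559, -0, 1.092, -0.106], TCP at [0.236, 0.579, 0.187] pointing down, gripper open.
Joint ranges: [-3.1, 3.1], [-0.84, 2.19], [0.05, 2.79], [-1.13, 4.28], [0.06, 2.93], [-2.69, 2.69]. Speed limits (rad/s): [2.22, 2.22, 2.79, 3.14, 3.14, 3.14].

### API

Orientations are given as a rotation vector (axis times angle).
In Python, from station import robot, eyes, workorder gives the robot as it stands.
- The arm moves only by the tool drive_tool, never from a script. Its argument "deltas" is a list of rows, each an object of numbers: "tx", "ty", "tz": the shift along the tool's x, y, z in m; "ax", "ay", "az": the turn, a rotation vector about the tool's x, y, z in rad. In form: [{"tx": .., "ty": .., "tz": .., "ax": .., "ay": .., "az": ..}, ...]. A call has 1 to 10 rows; each row is the pose to reach, as a shift and turn from the pose commanded when the call began, along the tool's axes at that moment; what a row does not reach only later rows make up. A row lasts 1/10 s, in which the tool goes at most 50 mm and 8.59 degrees, less where a joint would pass 70% of its speed; a pose out of reach is approached as far as the arm can. A call with a gripper value outside its range is refused whole. "claw" is the closure, from 0 (fully open) to 1 (shut), set as the call begins (left out, the last holds). The fingers move at their own pace and stop on an object; "squeeze" is the grip in N (left out, the last holds). Time passes only in rows, so rows that repeat a pose let the fingers close. It gives the time, the measured TCP pose, the force and the opening at its end, in the units of the state.
- robot.state(): the state, without advancing time (a new reading comes with each control period).
- eyes.grab_frame(name): name is "scene" or "top"; returns a dict with "image" (400x640x3 uint8, red, green, blue), "z_map" (400x640 float32, m along the optical axis (not along the pixel's ray), 0 where there is no reading), "fx", "fy", "cx", "cy" (pixels), "R" (3x3) and "t" (3): a world point X has camera coordinates R X + t. Camera axes: x right, y down, z forward; pixel columns grow to the right and rows downward; lengths in m; the calibration is good to about 2 mm. A picture is of the moment at which its call begins.
- workorder.finish_job(): hands the job in, once; it reports no verdict.
The state is a dict: "t": time; "qpos": joint angles; "dq": joint speeds; "effort": joint torques, N m; "position": TCP position; "ee_rot": TCP orientation; "ft_force": force on the tool from outside, world axes, zero at the start; "wrist_torque": the same for the moment, N m; "grip_width": finger opening in m.
Only numpy, scipy, OpenCV 4.12 (cv2) and the standard library are available. Lean on these libraries where they do the work, as an engineer would, in place of code of your own. Each camera call takes 0.05 s, during which the arm holds its last target. There are 200 camera calls.

### The job

On the dust cabinet, first swing the small loading flap on the right fully shut so that its tab drops in behind the cross rail. Then take the roller handle of the large sprung cover, raise the cover a little past its balance point (50 degrees open) to about 60 degrees without letting the spring throw it fully open, then bring it back down and hold it still just below the balance point, at about 43 degrees. Finish while still holding the cover there with the gripper, with the flap left shut and the loose things around the cabinet left alone.

Things in the scene. Friction and masses are not known exactly. Their poses are not given: they have to be found in the camera images.
- cabinet: White sheet-metal dust cabinet fixed to the bench: open-topped box 200 (x, depth) x 290 (y, width) x 110 mm high. Origin: centre of its underside; x points from its front to its back (away from the robot), y to its left, z up. Its top is closed on the left by the sprung cover and on the right by the loading flap; between them, at y = -46 mm, a 6 mm aluminium cross rail.
- hatch (a joint): Sprung cover: grey frame 198 x 184 x 6 mm with a clear window, hinged along the cabinet's rear edge. Opening angle in rad: 0 shut (level; the start), 1.5 fully open; the front edge rises and swings back. Balances at 0.87 rad (50 degrees): below that it sinks shut, above it a spring throws it open. The out-of-balance force at the handle is under 3 N everywhere.
- hatch_hinge (a point): Point on the cover's hinge axis (which runs along the cabinet's y), midway along it, 112 mm above the bench; fixed to the cabinet, same axes as the cabinet.
- hatch_handle (a point): Centre of the cover's handle: black roller 22 mm across, 30 mm long (along the cabinet's y), on a 14 x 12 mm neck at the middle of the cover's front edge. When shut, 180 mm in front of the hinge axis, 38 mm above it and 32 mm above the cover's top face. Pinched on its two flat ends (fingers closing along the cabinet's y) it pivots between the pads. Axes turn with the cover.
- flap (a joint): Loading flap: grey plate 186 (along the cabinet's x) x 91 x 4 mm, hinged on the cabinet's right wall, a 70 mm wide tab bent down 15 mm at its free edge. Angle in rad: 0 shut (level, tab behind the cross rail), 1.57 upright, 1.7 to 2.1 at the start (leaning outwards to the right). Its stiff hinge leaves it where it is pushed; about 1 N at the free edge moves it.
- flap_hinge (a point): Point on the flap's hinge axis (which runs along the cabinet's x), midway along it, 112 mm above the bench; fixed to the cabinet, same axes as the cabinet.
- flap_edge (a point): Middle of the flap's free edge, 94 mm from the hinge axis. Axes turn with the flap (those of the cabinet when shut): y from hinge to edge, z out of its outer (upper) face.
- grease_tin: Bystander: round tin 54 mm across, 24 mm high, in front of the cabinet; leave alone. Origin under its centre.
- housing_1: Bystander: small white moulded housing 25 x 28 x 24 mm in front of the cabinet; leave alone. Origin under its centre.
- housing_2: Bystander: small white moulded housing 25 x 28 x 24 mm in front of the cabinet; leave alone. Origin under its centre.
- screwdriver: Bystander: screwdriver 152 mm long, 33 mm high, lying left of the cabinet; leave alone. Origin under its centre.
- label_roll: Bystander: roll of labels 59 mm across, 30 mm high, right of the cabinet; leave alone. Origin under its centre.
- marker: Bystander: marker pen 133 mm long, 19 mm high, lying on the right nearer the robot; leave alone. Origin under its centre.

How it is judged:
On the way, in this order (a step that is already met when the one before it is completed fails the run):
1. the loading flap is fully shut, its tab behind the cross rail (value of joint flap below 0.07 rad and value of joint hatch below 0.3 rad), for 0.2 s.
2. the gripper has raised the cover past its balance point (value of joint hatch above 0.95 rad and contact force between the fingers and hatch above 0.1 N), for 0.1 s.
3. the gripper has the cover back just below its balance point (value of joint hatch between 0.65 and 0.84 rad and contact force between the fingers and hatch above 0.1 N), for 0.2 s.
At the end, for the whole second after the job is handed in: The cover is held still by the gripper's fingers (contact force above 0.1 N) between 0.65 and 0.84 rad open (37 to 48 degrees; balance is at 50 degrees) and the loading flap is shut to within 0.07 rad (4 degrees) (all of step 3 and velocity of joint hatch between -0.08 and 0.08 rad/s and value of joint flap below 0.07 rad); the arm keeps its last pose, push and grip.
It fails at once if the spring threw the cover open (beyond 1.4 rad, 80 degrees) (value of joint hatch above 1.4 rad).
It fails at once if a loose thing beside the cabinet was displaced by more than 25 mm (distance of any of grease_tin, housing_1, housing_2, screwdriver, label_roll, marker from where it was at the start of the episode above 0.025 m).
It also fails if it takes over 56 s, if anything falls off the work surface, if the arm or the gripper's body presses on something with over 40 N, if the wrist force passes 120 N, or if a joint passes its speed limit or range.

## Working session

There is one attempt and no reset: what is moved stays moved. The work goes in short steps, Python scripts to look and compute and a tool call to move; the robot and the scene stay as the last step left them, time stands still between calls to the robot, and variables do not carry over. Pictures are saved under pics/ and viewed, on a budget of 10 in all, crops included, one or two more only if the job needs it, and the job is handed in when it is done.

Besides the shell and the picture viewer there is one more tool, called as name(argument=value, ...) on one line, values as JSON. drive_tool: Moves the arm, as the interface text tells. Its arguments: {"type":"object","properties":{"deltas":{"type":"array"},"claw":{"type":"number"},"squeeze":{"type":"number"}},"required":["deltas"]}

```bash
mkdir -p pics; ls; python3 - <<'E'
from station import robot, eyes
import cv2,numpy as np
print(robot.state(), robot.grasp_offset)
for n in("scene","top"):
    f=eyes.grab_frame(n); cv2.imwrite(f"pics/{n}0.png",f["image"][:,:,::-1]); np.savez(f"{n}0.npz",**f)
    print(n,f["fx"],f["fy"],f["cx"],f["cy"],f["R"],f["t"])
E
```

```text
pics
{'t': 0.0, 'qpos': array([ 1.07739964e+00,  4.91593558e-01,  1.55948365e+00,  1.42627681e-05,
        1.09170026e+00, -1.05627732e-01]), 'dq': array([ 7.98324306e-06,  9.60513317e-04,  1.05722576e-03, -3.14126181e-04,
       -7.83979532e-04, -1.68968652e-04]), 'effort': array([-1.90849998e-03, -6.12639213e+01, -2.58175832e+01,  6.91884826e-02,
        4.82149317e-02, -1.60582217e-04]), 'position': array([0.2361794 , 0.57834084, 0.18612887]), 'ee_rot': array([-6.05237407e-01, -3.08237191e+00,  1.77218217e-03]), 'ft_force': array([0.34550354, 0.67506581, 0.30107904]), 'wrist_torque': array([-0.03239867,  0.01761384, -0.02200578]), 'grip_width': 0.09516730337533785} 0.0188
scene 514.5442386230776 514.5442386230776 316.7255536727577 199.18528441187757 [[ 0.65731978 -0.75340756 -0.01754295]
 [-0.44003509 -0.36480798 -0.82053901]
 [ 0.61180048  0.54707603 -0.57132126]] [-0.32571401  0.34409722  1.371871  ]
top 420.89292127908567 420.89292127908567 305.97796274611176 199.55452471838413 [[ 0.02177243 -0.99956728 -0.01977894]
 [-0.98532634 -0.01810393 -0.16971816]
 [ 0.16928665  0.02318389 -0.98529414]] [0.03361248 0.52574756 1.40788995]
```

View pics/scene0.png

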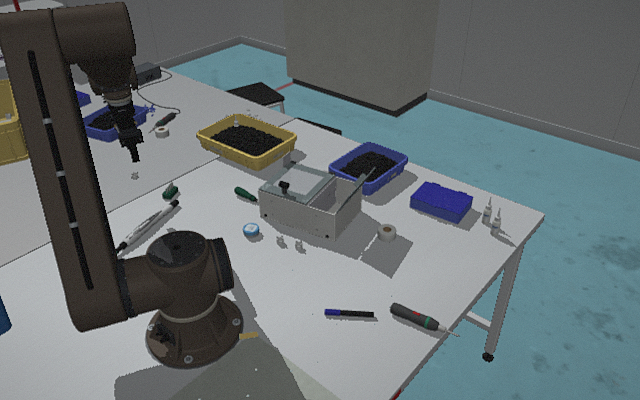

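View pics/top0.png

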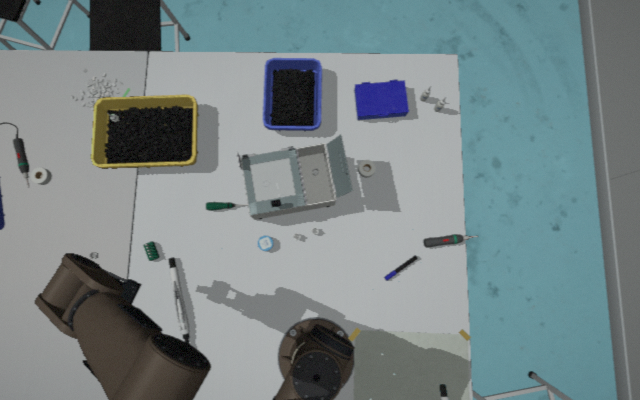

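```bash
cat > h.py <<'E'
import numpy as np,cv2
def cloud(f):
    z=f["z_map"]; v,u=np.indices(z.shape)
    P=np.stack([(u-f["cx"])*z/f["fx"],(v-f["cy"])*z/f["fy"],z],-1)
    W=(P-f["t"])@f["R"]; W[z==0]=np.nan
    return W
def proj(f,X):
    c=f["R"]@np.asarray(X)+f["t"]; return c[0]*f["fx"]/c[2]+f["cx"],c[1]*f["fy"]/c[2]+f["cy"]
E
python3 - <<'E'
from h import *
F={n:dict(np.load(n+"0.npz")) for n in("scene","top")}
for n,f in F.items():
    W=cloud(f)
    box=(200,120,400,260) if n=="top" else (240,150,390,250)
    u0,v0,u1,v1=box
    w=W[v0:v1,u0:u1].reshape(-1,3); w=w[np.isfinite(w).all(1)]
    top=w[(w[:,2]>.105)&(w[:,2]<.124)&(w[:,0]<1.0)&(w[:,1]<.4)]
    r=cv2.minAreaRect(top[:,:2].astype(np.float32)*1000); print(n,len(top),r,cv2.boxPoints(r).tolist())
    k=w[(w[:,2]>.13)&(w[:,2]<.3)]
    lab,c=None,None
    print("hi",len(k),k.min(0),k.max(0))
    h=k[(k[:,1]>0.05)]; 
    print(np.round(h[:60:3],3).tolist())
    im=f["image"][v0:v1,u0:u1,::-1]; cv2.imwrite(f"pics/{n}crop.png",cv2.resize(im,None,fx=4 if n=="top" else 5,fy=4 if n=="top" else 5,interpolation=cv2.INTER_CUBIC))
E
```

```text
scene 2056 ((583.5206298828125, 102.9975814819336), (214.52439880371094, 304.71661376953125), 11.636677742004395) [[447.73162841796875, 230.58905029296875], [509.19451904296875, -67.8645248413086], [719.3096313476562, -24.593887329101562], [657.8467407226562, 273.85968017578125]]
hi 335 [ 0.47912281 -0.10370562  0.130152  ] [0.70965789 0.27410853 0.20077992]
[[0.655, 0.272, 0.152], [0.652, 0.269, 0.15], [0.649, 0.271, 0.147], [0.634, 0.266, 0.151], [0.649, 0.266, 0.145], [0.627, 0.265, 0.151], [0.647, 0.27, 0.14], [0.613, 0.26, 0.155], [0.633, 0.266, 0.144], [0.648, 0.266, 0.137], [0.623, 0.261, 0.146], [0.646, 0.269, 0.133], [0.625, 0.263, 0.14], [0.643, 0.267, 0.131], [0.625, 0.264, 0.136], [0.619, 0.263, 0.135], [0.615, 0.259, 0.134], [0.495, 0.145, 0.161], [0.492, 0.147, 0.158], [0.499, 0.14, 0.157]]
top 3568 ((586.8394165039062, 104.7994155883789), (207.16452026367188, 300.9189453125), 11.548277854919434) [[455.2330017089844, 231.47654724121094], [515.47509765625, -63.3507080078125], [718.44580078125, -21.877716064453125], [658.2037353515625, 272.94952392578125]]
hi 899 [ 0.48310084 -0.09853149  0.13008489] [0.7132365  0.27374254 0.20265025]
[[0.659, 0.273, 0.156], [0.653, 0.27, 0.152], [0.646, 0.269, 0.155], [0.648, 0.27, 0.134], [0.637, 0.27, 0.151], [0.634, 0.267, 0.149], [0.627, 0.266, 0.152], [0.627, 0.265, 0.137], [0.616, 0.265, 0.154], [0.613, 0.264, 0.139], [0.506, 0.128, 0.158], [0.503, 0.147, 0.154], [0.502, 0.137, 0.159], [0.502, 0.127, 0.16], [0.498, 0.149, 0.162], [0.5, 0.14, 0.154], [0.498, 0.13, 0.164], [0.495, 0.152, 0.163], [0.496, 0.143, 0.158], [0.495, 0.133, 0.166]]
```

View pics/topcrop.png

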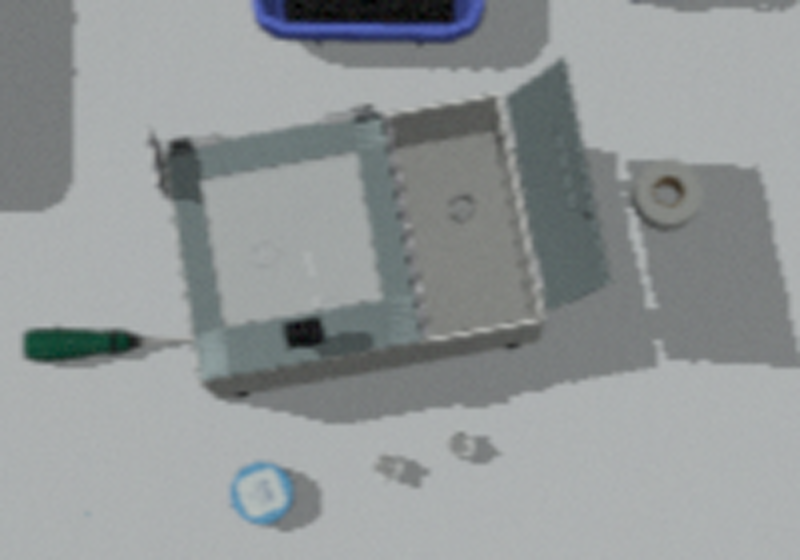

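View pics/scenecrop.png

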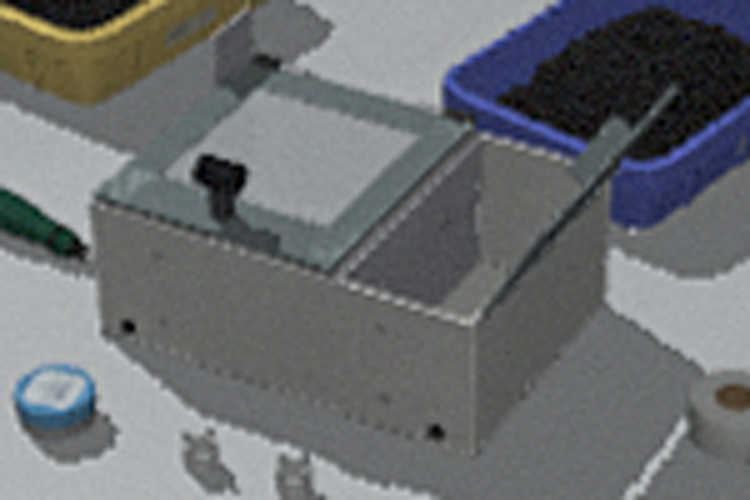

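The crops show the cover shut, with its handle at about (305,331) in the top crop. The flap leans outwards at about 1.87 rad, and the cabinet is yawed about 11.5° and centred near (0.587, 0.105). I'll push the flap with the fingers closed and the tool yawed to match the cabinet.

```bash
cat >> h.py <<'E'
from scipy.spatial.transform import Rotation as Ro
C=np.array([.587,.105,0]); YAW=np.radians(11.5)
Rc=Ro.from_euler('z',YAW); 
RT=Ro.from_matrix(Rc.as_matrix()@np.diag([-1.,1,-1]))
def loc(p): return Rc.inv().apply(np.asarray(p)-C)
def delta(s,pl,R=RT):
    R0=Ro.from_rotvec(s["ee_rot"]); t=R0.inv().apply(C+Rc.apply(pl)-s["position"]); a=(R0.inv()*R).as_rotvec()
    return np.round(t,4),np.round(a,4)
E
python3 - <<'E'
from h import *
from station import robot
s=robot.state(); print(loc(s["position"])); print(delta(s,[0,-.215,.36]))
E
```

```text
[-0.24938457  0.53382243  0.18623128]
(array([-0.6231, -0.4846, -0.1734]), array([-9.000e-04, -4.000e-04, -5.885e-01]))
```

drive_tool(deltas=[{"tz":-0.05},{"tz":-0.1},{"tz":-0.14,"tx":-0.03,"ty":-0.02,"az":-0.1},{"tx":-0.623,"ty":-0.485,"tz":-0.173,"az":-0.588},{"tx":-0.623,"ty":-0.485,"tz":-0.173,"az":-0.588},{"tx":-0.623,"ty":-0.485,"tz":-0.173,"az":-0.588},{"tx":-0.623,"ty":-0.485,"tz":-0.173,"az":-0.588},{"tx":-0.623,"ty":-0.485,"tz":-0.173,"az":-0.588},{"tx":-0.623,"ty":-0.485,"tz":-0.173,"az":-0.588},{"tx":-0.623,"ty":-0.485,"tz":-0.173,"az":-0.588}], claw=1, squeeze=10)

```text
invalid input at $.deltas[0]: expected keys tx, ty, tz, ax, ay, az
```

```bash
python3 - <<'E'
from h import *
from station import robot
s=robot.state(); print(s["t"],s["position"],s["qpos"],loc(s["position"]),s["grip_width"]); print(delta(s,[0,-.215,.36]))
E
```

```text
0.1 [0.23619482 0.5783865  0.18623128] [ 1.07741915e+00  4.91483514e-01  1.55938480e+00 -1.06319496e-06
  1.09171538e+00 -1.05598251e-01] [-0.24938457  0.53382243  0.18623128] 0.09521566247659796
(array([-0.6231, -0.4846, -0.1734]), array([-9.000e-04, -4.000e-04, -5.885e-01]))
```

All six keys are required in each row.

drive_tool(deltas=[{"tx":0,"ty":0,"tz":-0.05,"ax":0,"ay":0,"az":0},{"tx":0,"ty":0,"tz":-0.1,"ax":0,"ay":0,"az":0},{"tx":-0.03,"ty":-0.02,"tz":-0.14,"ax":0,"ay":0,"az":-0.1},{"tx":-0.623,"ty":-0.485,"tz":-0.173,"ax":0,"ay":0,"az":-0.588},{"tx":-0.623,"ty":-0.485,"tz":-0.173,"ax":0,"ay":0,"az":-0.588},{"tx":-0.623,"ty":-0.485,"tz":-0.173,"ax":0,"ay":0,"az":-0.588},{"tx":-0.623,"ty":-0.485,"tz":-0.173,"ax":0,"ay":0,"az":-0.588},{"tx":-0.623,"ty":-0.485,"tz":-0.173,"ax":0,"ay":0,"az":-0.588},{"tx":-0.623,"ty":-0.485,"tz":-0.173,"ax":0,"ay":0,"az":-0.588},{"tx":-0.623,"ty":-0.485,"tz":-0.173,"ax":0,"ay":0,"az":-0.588}], claw=1, squeeze=10)

```text
t: 1.1
position: [0.4253, 0.2518, 0.3402]
ee_rot: [0.314, -3.126, -0.0]
ft_force: [-0.6, 0.6, -0.4]
grip_width: 0.0205
```

```bash
python3 - <<'E'
from h import *
from station import robot
s=robot.state(); print(s["t"],s["position"],s["qpos"],loc(s["position"]),s["grip_width"]); print(delta(s,[0,-.215,.36]))
E
```

```text
1.1 [0.42529128 0.25178861 0.34018938] [ 4.00752401e-01  1.70015960e-01  1.62929592e+00  9.56154918e-05
  1.34233879e+00 -1.37040752e+00] [-0.12919743  0.17608132  0.34018938] 0.020504715778833105
(array([-0.1293, -0.391 , -0.0199]), array([ 0.0001, -0.0001, -0.0004]))
```

drive_tool(deltas=[{"tx":-0.129,"ty":-0.391,"tz":-0.02,"ax":0,"ay":0,"az":0},{"tx":-0.129,"ty":-0.391,"tz":-0.02,"ax":0,"ay":0,"az":0},{"tx":-0.129,"ty":-0.391,"tz":-0.02,"ax":0,"ay":0,"az":0},{"tx":-0.129,"ty":-0.391,"tz":-0.02,"ax":0,"ay":0,"az":0},{"tx":-0.129,"ty":-0.391,"tz":-0.02,"ax":0,"ay":0,"az":0},{"tx":-0.129,"ty":-0.391,"tz":-0.02,"ax":0,"ay":0,"az":0},{"tx":-0.129,"ty":-0.391,"tz":-0.02,"ax":0,"ay":0,"az":0},{"tx":-0.129,"ty":-0.391,"tz":-0.02,"ax":0,"ay":0,"az":0},{"tx":-0.129,"ty":-0.391,"tz":-0.02,"ax":0,"ay":0,"az":0},{"tx":-0.129,"ty":-0.391,"tz":-0.02,"ax":0,"ay":0,"az":0}])

```text
t: 2.1
position: [0.6293, -0.1054, 0.3588]
ee_rot: [0.31, -3.125, -0.001]
ft_force: [-0.0, 1.2, 0.4]
grip_width: 0.0005
```

```bash
python3 - <<'E'
from h import *
from station import robot
s=robot.state(); print(s["t"],s["position"],s["qpos"],loc(s["position"]),s["grip_width"],s["ft_force"]); print(delta(s,[0,-.215,.175]))
E
```

```text
2.1 [ 0.62931715 -0.10536681  0.35884623] [-2.69419365e-01  4.01679311e-01  1.25496719e+00  1.36270866e-04
  1.48677473e+00 -2.03811054e+00] [-0.00047277 -0.21458032  0.35884623] 0.0004541423011051939 [-0.03940092  1.19405002  0.37605332]
(array([-0.0008, -0.0006,  0.1838]), array([ 0.0009, -0.0016, -0.0028]))
```

drive_tool(deltas=[{"tx":0,"ty":0,"tz":0.05,"ax":0,"ay":0,"az":0},{"tx":0,"ty":0,"tz":0.1,"ax":0,"ay":0,"az":0},{"tx":0,"ty":0,"tz":0.15,"ax":0,"ay":0,"az":0},{"tx":0,"ty":0,"tz":0.185,"ax":0,"ay":0,"az":0},{"tx":0,"ty":0.015,"tz":0.185,"ax":0,"ay":0,"az":0},{"tx":0,"ty":0.03,"tz":0.185,"ax":0,"ay":0,"az":0},{"tx":0,"ty":0.045,"tz":0.185,"ax":0,"ay":0,"az":0},{"tx":0,"ty":0.06,"tz":0.185,"ax":0,"ay":0,"az":0},{"tx":0,"ty":0.075,"tz":0.185,"ax":0,"ay":0,"az":0},{"tx":0,"ty":0.09,"tz":0.185,"ax":0,"ay":0,"az":0}])

```text
t: 3.1
position: [0.611, -0.0141, 0.176]
ee_rot: [-0.314, 3.124, -0.0]
ft_force: [-0.7, -0.5, 0.5]
grip_width: 0.0006
```

```bash
python3 - <<'E'
from h import *
from station import robot,eyes
s=robot.state(); print(s["t"],loc(s["position"]),s["ft_force"]); print(delta(s,[0,-.085,.114]))
f=eyes.grab_frame("scene"); cv2.imwrite("pics/s1.png",cv2.resize(f["image"][130:260,230:430,::-1],None,fx=4,fy=4))
E
```

```text
3.1 [-0.00021843 -0.12151105  0.17603005] [-0.68959042 -0.54088592  0.4846577 ]
(array([-0.0001,  0.0365,  0.062 ]), array([-0.0003,  0.0013, -0.0001]))
```

View pics/s1.png

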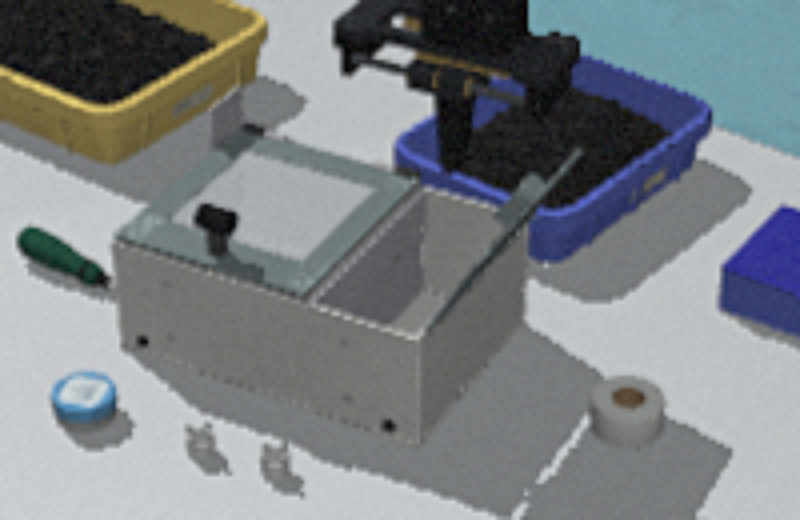

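```bash
python3 - <<'E'
from h import *
from station import robot,eyes
s=robot.state(); print(s["position"])
f=eyes.grab_frame("scene"); np.savez("s1.npz",**f); W=cloud(f)
def cr(p): u,v=proj(f,p); return round((u-230)*4),round((v-130)*4)
L=lambda *p: C+Rc.apply(p)
print("tcp",cr(s["position"]),"handle",cr(L(-.08,.051,.15)),[cr(L(x,y,.11)) for x in(-.1,.1) for y in (-.145,.145)])
for u,v in((455,160),(455,120),(545,180),(470,250),(420,335),(580,155)):
    p=W[130+v//4,230+u//4]; print(u,v,p,loc(p))
E
```

```text
[ 0.61049494 -0.01241196  0.17584067]
tcp (450, 196) handle (217, 216) [(419, 337), (111, 239), (530, 213), (239, 130)]
455 160 [ 0.60152624 -0.02129438  0.21712962] [-0.01094443 -0.12665505  0.21712962]
455 120 [ 0.59604349 -0.02509221  0.2571288 ] [-0.01707428 -0.12928356  0.2571288 ]
545 180 [0.8358252  0.0562826  0.05397467] [ 0.23411727 -0.09734715  0.05397467]
470 250 [0.69437821 0.03310469 0.06253602] [ 0.09088894 -0.09185976  0.06253602]
420 335 [ 0.52342638 -0.0536325   0.1101518 ] [-0.0939236  -0.14277336  0.1101518 ]
580 155 [0.89203089 0.05661291 0.0573207 ] [ 0.28926047 -0.10822909  0.0573207 ]
```

```bash
python3 - <<'E'
from h import *
f=dict(np.load("s1.npz")); W=cloud(f)
for v in range(164,186,2): print(v,[(np.round(loc(W[v,u]),3).tolist(),f["image"][v,u].tolist()) for u in (340,343,347)])
g=dict(np.load("top0.npz"));w=cloud(g)[120:260,200:400].reshape(-1,3); l=loc(w[np.isfinite(w).all(1)]); k=l[(l[:,2]>.13)&(l[:,1]<-.13)&(l[:,1]>-.25)&(abs(l[:,0])<.12)]
for x in(-.08,-.04,0,.04,.08):
    q=k[abs(k[:,0]-x)<.01]; print(x,np.round(q[::max(1,len(q)//6)],3).tolist())
E
```

```text
164 [([-0.008, -0.114, 0.234], [7, 21, 18]), ([-0.007, -0.124, 0.236], [22, 10, 17]), ([0.278, 0.003, 0.049], [30, 31, 31])]
166 [([-0.012, -0.116, 0.229], [10, 3, 1]), ([-0.012, -0.127, 0.232], [9, 12, 13]), ([0.259, -0.007, 0.053], [37, 34, 33])]
168 [([-0.012, -0.116, 0.222], [15, 17, 4]), ([-0.017, -0.13, 0.229], [29, 32, 24]), ([0.261, -0.006, 0.044], [30, 33, 34])]
170 [([-0.01, -0.116, 0.213], [22, 26, 27]), ([-0.011, -0.127, 0.217], [17, 20, 17]), ([0.254, -0.01, 0.04], [22, 23, 30])]
172 [([-0.015, -0.118, 0.209], [40, 49, 74]), ([-0.007, -0.125, 0.207], [44, 48, 92]), ([0.227, -0.023, 0.049], [35, 33, 31])]
174 [([0.195, -0.01, 0.054], [54, 63, 114]), ([0.195, -0.023, 0.058], [90, 105, 192]), ([0.223, -0.025, 0.043], [58, 69, 125])]
176 [([0.194, -0.011, 0.046], [38, 44, 102]), ([0.185, -0.028, 0.056], [51, 57, 107]), ([0.184, -0.045, 0.062], [71, 84, 153])]
178 [([0.096, -0.062, 0.108], [161, 163, 164]), ([0.179, -0.031, 0.052], [111, 111, 130]), ([0.189, -0.043, 0.05], [43, 49, 102])]
180 [([0.096, -0.062, 0.1], [117, 119, 114]), ([0.093, -0.074, 0.105], [113, 111, 108]),
[... 430 characters left out ...]
76, 0.175], [-0.08, -0.153, 0.136], [-0.087, -0.155, 0.137]]
-0.04 [[-0.03, -0.188, 0.196], [-0.038, -0.174, 0.197], [-0.03, -0.162, 0.147], [-0.037, -0.17, 0.155], [-0.043, -0.172, 0.167], [-0.039, -0.155, 0.135], [-0.05, -0.152, 0.137]]
0 [[0.01, -0.18, 0.2], [0.009, -0.172, 0.17], [-0.003, -0.187, 0.195], [0.008, -0.16, 0.146], [0.003, -0.162, 0.149], [-0.002, -0.158, 0.145], [-0.009, -0.16, 0.145]]
0.04 [[0.05, -0.188, 0.193], [0.042, -0.184, 0.187], [0.044, -0.172, 0.166], [0.031, -0.181, 0.195], [0.039, -0.165, 0.154], [0.037, -0.156, 0.142]]
0.08 [[0.088, -0.186, 0.19], [0.085, -0.177, 0.173], [0.071, -0.189, 0.199], [0.081, -0.167, 0.16], [0.074, -0.171, 0.17], [0.076, -0.16, 0.149]]
```

```bash
python3 - <<'E'
from h import *
f=dict(np.load("scene0.npz")); W=cloud(f)
p0=np.array([.2362,.5783,.1862]); print(proj(f,p0))
near=(np.abs(W[...,:2]-p0[:2]).max(-1)<.09)&(W[...,2]>.1)
P=W[near]; v,u=np.nonzero(near); o=np.argsort(P[:,2])[:25]
R0=Ro.from_rotvec([-.605237,-3.08237,.00177])
for i in o: print(u[i],v[i],np.round(R0.inv().apply(P[i]-p0),3))
E
```

```text
(np.float64(135.08913043951608), np.float64(162.348797988012))
136 162 [ 0.    -0.047 -0.026]
133 162 [ 0.009 -0.042 -0.026]
138 161 [-0.007 -0.044 -0.026]
134 162 [ 0.006 -0.046 -0.027]
128 149 [ 0.008  0.052 -0.027]
132 162 [ 0.012 -0.047 -0.029]
136 161 [-0.001 -0.048 -0.03 ]
135 162 [ 0.004 -0.054 -0.03 ]
128 148 [ 0.007  0.053 -0.031]
137 161 [-0.003 -0.052 -0.032]
127 149 [ 0.012  0.044 -0.032]
139 160 [-0.01  -0.051 -0.033]
135 161 [ 0.003 -0.052 -0.033]
138 160 [-0.007 -0.051 -0.034]
139 161 [-0.009 -0.06  -0.034]
134 161 [ 0.006 -0.053 -0.035]
127 148 [ 0.011  0.045 -0.035]
137 159 [-0.005 -0.047 -0.036]
137 160 [-0.004 -0.054 -0.036]
133 161 [ 0.009 -0.056 -0.037]
136 160 [-0.001 -0.054 -0.037]
127 147 [ 0.01   0.048 -0.038]
132 160 [ 0.011 -0.049 -0.037]
135 160 [ 0.002 -0.054 -0.038]
134 160 [ 0.005 -0.053 -0.038]
```

The visible fingertips end about 26 mm above the reported TCP, both open at the start and closed now. That's why the finger passed over the flap edge. I'll allow for the 26 mm offset, go back and push again lower.

drive_tool(deltas=[{"tx":0,"ty":0,"tz":-0.03,"ax":0,"ay":0,"az":0},{"tx":0,"ty":-0.04,"tz":-0.04,"ax":0,"ay":0,"az":0},{"tx":0,"ty":-0.08,"tz":-0.04,"ax":0,"ay":0,"az":0},{"tx":0,"ty":-0.115,"tz":-0.03,"ax":0,"ay":0,"az":0},{"tx":0,"ty":-0.115,"tz":0.0,"ax":0,"ay":0,"az":0},{"tx":0,"ty":-0.115,"tz":0.037,"ax":0,"ay":0,"az":0},{"tx":0,"ty":-0.115,"tz":0.037,"ax":0,"ay":0,"az":0},{"tx":0,"ty":-0.1,"tz":0.037,"ax":0,"ay":0,"az":0},{"tx":0,"ty":-0.09,"tz":0.037,"ax":0,"ay":0,"az":0},{"tx":0,"ty":-0.08,"tz":0.037,"ax":0,"ay":0,"az":0}])

```text
t: 4.2
position: [0.6275, -0.0927, 0.1401]
ee_rot: [-0.315, 3.123, -0.001]
ft_force: [-0.6, -2.6, 2.8]
grip_width: 0.0003
```

drive_tool(deltas=[{"tx":0,"ty":0.01,"tz":0,"ax":0,"ay":0,"az":0},{"tx":0,"ty":0.02,"tz":0,"ax":0,"ay":0,"az":0},{"tx":0,"ty":0.03,"tz":0,"ax":0,"ay":0,"az":0},{"tx":0,"ty":0.04,"tz":0,"ax":0,"ay":0,"az":0},{"tx":0,"ty":0.05,"tz":0,"ax":0,"ay":0,"az":0},{"tx":0,"ty":0.06,"tz":0,"ax":0,"ay":0,"az":0},{"tx":0,"ty":0.07,"tz":0,"ax":0,"ay":0,"az":0},{"tx":0,"ty":0.08,"tz":0,"ax":0,"ay":0,"az":0},{"tx":0,"ty":0.09,"tz":0,"ax":0,"ay":0,"az":0},{"tx":0,"ty":0.095,"tz":0,"ax":0,"ay":0,"az":0}])

```text
t: 5.2
position: [0.6079, 0.0001, 0.1382]
ee_rot: [0.315, -3.126, -0.0]
ft_force: [0.6, -0.2, -0.9]
grip_width: 0.0004
```

```bash
python3 - <<'E'
from h import *
from station import robot,eyes
s=robot.state(); print(s["t"],loc(s["position"]),s["ft_force"])
f=eyes.grab_frame("scene"); cv2.imwrite("pics/s2.png",cv2.resize(f["image"][130:260,230:430,::-1],None,fx=4,fy=4))
E
```

```text
5.2 [-0.00043004 -0.10692902  0.13816715] [ 0.56149721 -0.19068715 -0.9037879 ]
```

View pics/s2.png

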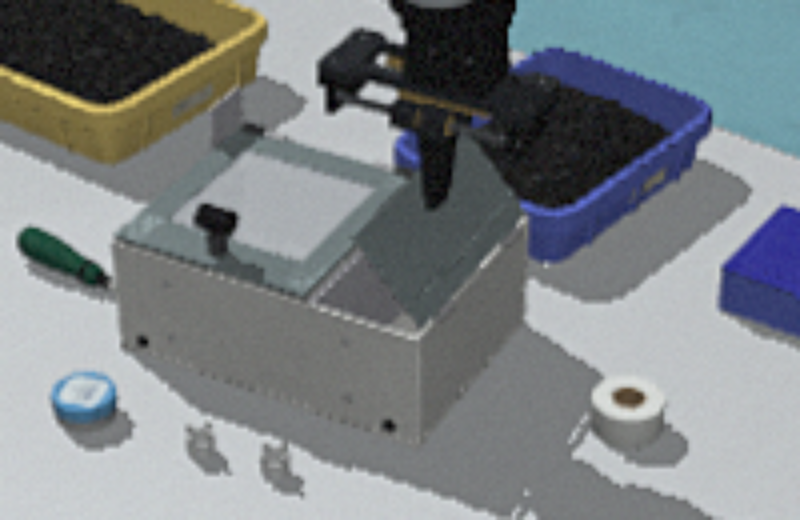

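The flap is now over at about 45–50°, with the finger at (435,205) on its outer face. Next I press it down.

drive_tool(deltas=[{"tx":0,"ty":0.006,"tz":0.006,"ax":0,"ay":0,"az":0},{"tx":0,"ty":0.012,"tz":0.012,"ax":0,"ay":0,"az":0},{"tx":0,"ty":0.018,"tz":0.018,"ax":0,"ay":0,"az":0},{"tx":0,"ty":0.023,"tz":0.024,"ax":0,"ay":0,"az":0},{"tx":0,"ty":0.027,"tz":0.03,"ax":0,"ay":0,"az":0},{"tx":0,"ty":0.03,"tz":0.035,"ax":0,"ay":0,"az":0},{"tx":0,"ty":0.03,"tz":0.039,"ax":0,"ay":0,"az":0},{"tx":0,"ty":0.03,"tz":0.042,"ax":0,"ay":0,"az":0},{"tx":0,"ty":0.03,"tz":0.044,"ax":0,"ay":0,"az":0},{"tx":0,"ty":0.03,"tz":0.046,"ax":0,"ay":0,"az":0}])

```text
t: 6.25
position: [0.6023, 0.0283, 0.0921]
ee_rot: [-0.314, 3.126, 0.0]
ft_force: [-0.0, 1.0, 0.7]
grip_width: 0.0003
```

```bash
python3 - <<'E'
from h import *
from station import robot,eyes
s=robot.state(); print(s["t"],loc(s["position"]),s["ft_force"],s["wrist_torque"])
for n in("scene","top"):
  W=cloud(eyes.grab_frame(n)); l=loc(W.reshape(-1,3)); 
  k=l[(l[:,1]>-.145)&(l[:,1]<-.055)&(abs(l[:,0])<.09)&(abs(l[:,0])>.03)&(l[:,2]<.17)&(l[:,2]>.09)]
  print(n,len(k),np.polyfit(k[:,1]+.145,k[:,2],1) if len(k)>3 else 0)
E
```

```text
6.25 [-0.00033243 -0.07817012  0.09207854] [-0.00313863  0.96969533  0.71589789] [0.06627451 0.03713267 0.0201255 ]
scene 605 [0.1273522  0.11143014]
top 48 [0.35449596 0.11245461]
```

drive_tool(deltas=[{"tx":0,"ty":0,"tz":0.002,"ax":0,"ay":0,"az":0},{"tx":0,"ty":0,"tz":0.004,"ax":0,"ay":0,"az":0},{"tx":0,"ty":0,"tz":0.006,"ax":0,"ay":0,"az":0},{"tx":0,"ty":0,"tz":0.007,"ax":0,"ay":0,"az":0},{"tx":0,"ty":0,"tz":0.007,"ax":0,"ay":0,"az":0}])

```text
t: 6.85
position: [0.6025, 0.0284, 0.088]
ee_rot: [-0.314, 3.124, -0.001]
ft_force: [-9.3, -0.3, 28.4]
grip_width: 0.0008
```

```bash
cat > chk.py <<'E'
from h import *
from station import robot,eyes
s=robot.state(); print(s["t"],loc(s["position"]),s["ft_force"],s["wrist_torque"])
W=cloud(eyes.grab_frame("scene")); l=loc(W.reshape(-1,3)); 
k=l[(l[:,1]>-.14)&(l[:,1]<-.055)&(abs(l[:,0])<.09)&(abs(l[:,0])>.02)&(l[:,2]<.15)&(l[:,2]>.09)]
print("flap",len(k),np.polyfit(k[:,1]+.145,k[:,2],1))
E
python3 chk.py
```

```text
6.85 [-5.20335682e-05 -7.81227927e-02  8.79932422e-02] [-9.28669032 -0.33749951 28.36007476] [0.0605651  1.72760128 0.01383366]
flap 580 [4.74673838e-05 1.16020858e-01]
```

Contact shows the flap bottomed out, and the fitted slope is about 0. Now I lift off and move over to the handle.

drive_tool(deltas=[{"tx":0,"ty":0,"tz":-0.03,"ax":0,"ay":0,"az":0},{"tx":0,"ty":0,"tz":-0.08,"ax":0,"ay":0,"az":0},{"tx":0.01,"ty":0.01,"tz":-0.12,"ax":0,"ay":0,"az":0},{"tx":0.04,"ty":0.05,"tz":-0.13,"ax":0,"ay":0,"az":0},{"tx":0.06,"ty":0.09,"tz":-0.13,"ax":0,"ay":0,"az":0},{"tx":0.08,"ty":0.129,"tz":-0.13,"ax":0,"ay":0,"az":0},{"tx":0.08,"ty":0.129,"tz":-0.13,"ax":0,"ay":0,"az":0}])

```text
t: 7.6
position: [0.4952, 0.1418, 0.2156]
ee_rot: [0.319, -3.125, -0.001]
ft_force: [0.1, 0.1, -0.4]
grip_width: 0.0003
```

```bash
python3 chk.py; python3 - <<'E'
from h import *
from station import robot
s=robot.state()
for n in("scene","top"):
    f=dict(np.load(n+"0.npz")); l=loc(cloud(f).reshape(-1,3)); im=f["image"].reshape(-1,3)
    m=(l[:,2]>.138)&(l[:,2]<.17)&(abs(l[:,0]+.08)<.03)&(abs(l[:,1]-.05)<.04); k=l[m]
    print(n,len(k),np.median(k,0),k.min(0),k.max(0))
print(delta(s,[-.08,.051,.104]))
E
```

```text
7.6 [-0.08260372  0.05433549  0.21564509] [ 0.13757307  0.09956425 -0.41101986] [0.04896376 0.02574103 0.0068542 ]
flap 628 [-0.00313607  0.11614027]
scene 71 [-0.09186022  0.04734261  0.15369723] [-0.09948766  0.03382991  0.1386846 ] [-0.07552368  0.06639123  0.16360939]
top 65 [-0.08478383  0.05313209  0.15996854] [-0.09438595  0.03825703  0.14762344] [-0.07168829  0.06805981  0.16735867]
(array([-0.0011, -0.0017,  0.1116]), array([0.0001, 0.0008, 0.0024]))
```

drive_tool(deltas=[{"tx":0.002,"ty":-0.001,"tz":0,"ax":0,"ay":0,"az":0},{"tx":0.002,"ty":-0.001,"tz":0,"ax":0,"ay":0,"az":0},{"tx":0.002,"ty":-0.001,"tz":0,"ax":0,"ay":0,"az":0},{"tx":0.002,"ty":-0.001,"tz":0,"ax":0,"ay":0,"az":0},{"tx":0.002,"ty":-0.001,"tz":0,"ax":0,"ay":0,"az":0},{"tx":0.002,"ty":-0.001,"tz":0,"ax":0,"ay":0,"az":0},{"tx":0.002,"ty":-0.001,"tz":0.02,"ax":0,"ay":0,"az":0},{"tx":0.002,"ty":-0.001,"tz":0.06,"ax":0,"ay":0,"az":0},{"tx":0.002,"ty":-0.001,"tz":0.095,"ax":0,"ay":0,"az":0},{"tx":0.002,"ty":-0.001,"tz":0.112,"ax":0,"ay":0,"az":0}], claw=0)

```text
t: 8.65
position: [0.4953, 0.1374, 0.1007]
ee_rot: [0.314, -3.123, 0.0]
ft_force: [-0.1, 0.5, 0.2]
grip_width: 0.0752
```

```bash
python3 - <<'E'
from h import *
from station import robot,eyes
s=robot.state(); print(s["t"],loc(s["position"]),s["ft_force"],s["grip_width"])
f=eyes.grab_frame("scene"); cv2.imwrite("pics/s3.png",cv2.resize(f["image"][110:240,220:380,::-1],None,fx=4.5,fy=4.5))
E
```

```text
8.65 [-0.08342353  0.05003406  0.10066118] [-0.08732929  0.54897113  0.22261701] 0.07518726072208999
```

View pics/s3.png

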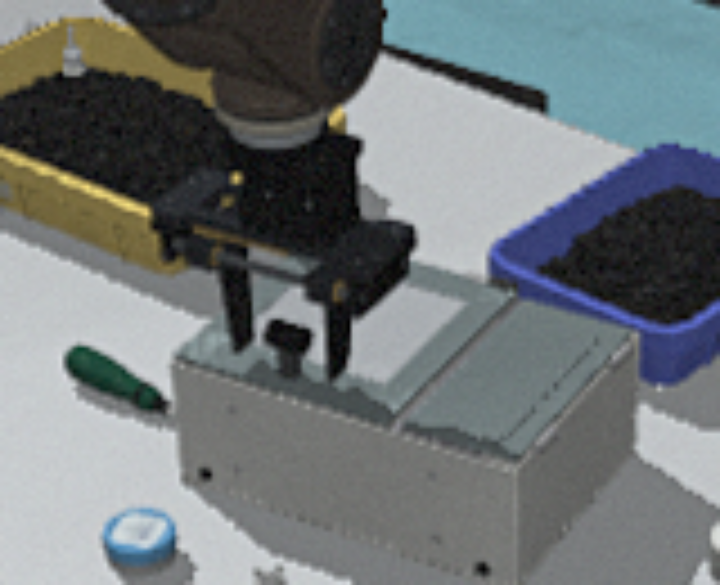

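The fingers straddle the roller: tips at (240,350) and (337,380), roller at (288,335). The flap is shut. Closing now.

drive_tool(deltas=[{"tx":0,"ty":0.001,"tz":0,"ax":0,"ay":0,"az":0},{"tx":0,"ty":0.001,"tz":0,"ax":0,"ay":0,"az":0},{"tx":0,"ty":0.001,"tz":0,"ax":0,"ay":0,"az":0},{"tx":0,"ty":0.001,"tz":0,"ax":0,"ay":0,"az":0},{"tx":0,"ty":0.001,"tz":0,"ax":0,"ay":0,"az":0},{"tx":0,"ty":0.001,"tz":0,"ax":0,"ay":0,"az":0},{"tx":0,"ty":0.001,"tz":0,"ax":0,"ay":0,"az":0},{"tx":0,"ty":0.001,"tz":0,"ax":0,"ay":0,"az":0},{"tx":0,"ty":0.001,"tz":0,"ax":0,"ay":0,"az":0},{"tx":0,"ty":0.001,"tz":0,"ax":0,"ay":0,"az":0}], claw=1, squeeze=20)

```text
t: 9.7
position: [0.4963, 0.1378, 0.1032]
ee_rot: [-0.314, 3.126, -0.002]
ft_force: [0.6, -6.8, 1.0]
grip_width: 0.0298
```

```bash
python3 - <<'E'
from h import *
from station import robot,eyes
s=robot.state(); print(s["t"],loc(s["position"]),s["ft_force"],s["grip_width"])
a0=np.arctan2(38,180); r=np.hypot(.18,.038)
for th in np.radians([0,5,10,15,20,25,30,35,40,43,45,50,55,60]): print(round(np.degrees(th)), "tx %.4f tz %.4f"%(-(.18-r*np.cos(th+a0)), -(r*np.sin(th+a0)-.038)))
E
```

```text
9.7 [-0.0823182   0.05020944  0.10317601] [ 0.61601613 -6.76839107  1.00540223] 0.02979300502566035
0 tx -0.0000 tz -0.0000
5 tx -0.0040 tz -0.0155
10 tx -0.0093 tz -0.0307
15 tx -0.0160 tz -0.0453
20 tx -0.0239 tz -0.0593
25 tx -0.0329 tz -0.0725
30 tx -0.0431 tz -0.0849
35 tx -0.0543 tz -0.0964
40 tx -0.0665 tz -0.1068
43 tx -0.0743 tz -0.1126
45 tx -0.0796 tz -0.1161
50 tx -0.0934 tz -0.1243
55 tx -0.1079 tz -0.1312
60 tx -0.1229 tz -0.1369
```

Gripped at 29.8 mm, the roller's length. Raising along the arc to 25°.

drive_tool(deltas=[{"tx":-0.002,"ty":-0.001,"tz":-0.008,"ax":0,"ay":0,"az":0},{"tx":-0.004,"ty":-0.002,"tz":-0.0155,"ax":0,"ay":0,"az":0},{"tx":-0.0065,"ty":-0.002,"tz":-0.023,"ax":0,"ay":0,"az":0},{"tx":-0.0093,"ty":-0.002,"tz":-0.0307,"ax":0,"ay":0,"az":0},{"tx":-0.0125,"ty":-0.002,"tz":-0.038,"ax":0,"ay":0,"az":0},{"tx":-0.016,"ty":-0.002,"tz":-0.0453,"ax":0,"ay":0,"az":0},{"tx":-0.02,"ty":-0.002,"tz":-0.0523,"ax":0,"ay":0,"az":0},{"tx":-0.0239,"ty":-0.002,"tz":-0.0593,"ax":0,"ay":0,"az":0},{"tx":-0.0284,"ty":-0.002,"tz":-0.066,"ax":0,"ay":0,"az":0},{"tx":-0.0329,"ty":-0.002,"tz":-0.0725,"ax":0,"ay":0,"az":0}])

```text
t: 10.7
position: [0.5286, 0.1443, 0.176]
ee_rot: [0.314, -3.125, -0.003]
ft_force: [1.2, 7.8, -5.4]
grip_width: 0.03
```

```bash
cat > hatch.py <<'E'
from h import *
from station import robot,eyes
s=robot.state(); p=loc(s["position"]); print(s["t"],p,s["ft_force"],s["grip_width"])
f=eyes.grab_frame("scene"); l=loc(cloud(f).reshape(-1,3))
k=l[(l[:,1]>-.03)&(l[:,1]<-.022)&(abs(l[:,0])<.09)&(l[:,2]>.1)&(l[:,2]<.33)]
print("hatch pts",len(k),k[np.argmax(k[:,2])] if len(k) else 0)
if len(k)>4:
    c=np.polyfit(k[:,0],k[:,2],1) if np.ptp(k[:,0])>np.ptp(k[:,2]) else None
    q=k-k.mean(0); d=np.linalg.svd(q[:,[0,2]])[2][0]; print("angle deg",np.degrees(np.arctan2(abs(d[1]),abs(d[0]))))
print("kin angle",np.degrees(np.arctan2(p[2]-.1032+.038,-(p[0]+.0823)+.18)-np.arctan2(38,180)))
E
python3 hatch.py
```

```text
10.7 [-0.04941676  0.05017074  0.1759726 ] [ 1.17871798  7.81745176 -5.35250955] 0.030046892931795993
hatch pts 96 [-0.02645095 -0.02335319  0.32830239]
angle deg 66.28037697937297
kin angle 25.057437855686384
```

drive_tool(deltas=[{"tx":-0.005,"ty":0.001,"tz":-0.0063,"ax":0,"ay":0,"az":0},{"tx":-0.0102,"ty":0.001,"tz":-0.0124,"ax":0,"ay":0,"az":0},{"tx":-0.0157,"ty":0.001,"tz":-0.0183,"ax":0,"ay":0,"az":0},{"tx":-0.0214,"ty":0.001,"tz":-0.0239,"ax":0,"ay":0,"az":0},{"tx":-0.0274,"ty":0.001,"tz":-0.0292,"ax":0,"ay":0,"az":0},{"tx":-0.0336,"ty":0.001,"tz":-0.0343,"ax":0,"ay":0,"az":0},{"tx":-0.04,"ty":0.001,"tz":-0.0391,"ax":0,"ay":0,"az":0},{"tx":-0.0467,"ty":0.001,"tz":-0.0436,"ax":0,"ay":0,"az":0}])

```text
t: 11.55
position: [0.5748, 0.1535, 0.2197]
ee_rot: [0.314, -3.126, -0.0]
ft_force: [-0.6, 1.3, -3.0]
grip_width: 0.0301
```

```bash
python3 hatch.py; python3 - <<'E'
from station import eyes
import cv2
f=eyes.grab_frame("scene"); cv2.imwrite("pics/s4.png",cv2.resize(f["image"][80:240,220:380,::-1],None,fx=3.7,fy=3.7))
E
```

```text
11.55 [-0.0022365   0.0499993   0.21967325] [-0.55039347  1.27558822 -2.96010243] 0.030091917265788727
hatch pts 30 [-0.03161721 -0.02988586  0.32886589]
angle deg 60.548718176747805
kin angle 45.17840734315833
```

View pics/s4.png

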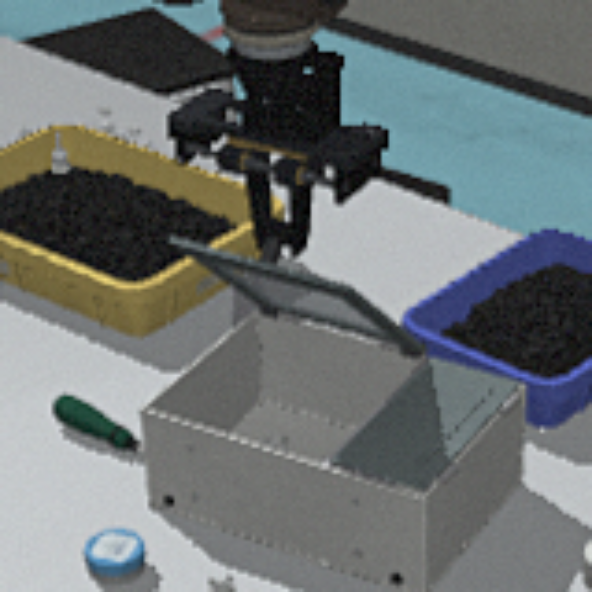

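The cover is up at about 45°, still gripped at (285,235), and the flap is shut. Going on to 60° slowly.

drive_tool(deltas=[{"tx":-0.0068,"ty":0,"tz":-0.0042,"ax":0,"ay":0,"az":0},{"tx":-0.0138,"ty":0,"tz":-0.0082,"ax":0,"ay":0,"az":0},{"tx":-0.021,"ty":0,"tz":-0.0118,"ax":0,"ay":0,"az":0},{"tx":-0.0283,"ty":0,"tz":-0.0151,"ax":0,"ay":0,"az":0},{"tx":-0.0357,"ty":0,"tz":-0.0181,"ax":0,"ay":0,"az":0},{"tx":-0.0433,"ty":0,"tz":-0.0208,"ax":0,"ay":0,"az":0},{"tx":-0.0433,"ty":0,"tz":-0.0208,"ax":0,"ay":0,"az":0},{"tx":-0.0433,"ty":0,"tz":-0.0208,"ax":0,"ay":0,"az":0},{"tx":-0.0433,"ty":0,"tz":-0.0208,"ax":0,"ay":0,"az":0}])

```text
t: 12.55
position: [0.617, 0.162, 0.2401]
ee_rot: [-0.314, 3.125, 0.0]
ft_force: [1.4, -0.2, -1.1]
grip_width: 0.0297
```

```bash
python3 - <<'E'
from h import *
from station import eyes,robot
f=eyes.grab_frame("scene"); W=cloud(f); np.savez("s5.npz",**f)
cv2.imwrite("pics/s5.png",cv2.resize(f["image"][80:240,220:380,::-1],None,fx=3.7,fy=3.7))
l=loc(W.reshape(-1,3))
for y0,y1 in((-.03,-.005),(.105,.135)):
    k=l[(l[:,1]>y0)&(l[:,1]<y1)&(l[:,0]>-.06)&(l[:,0]<.1)&(l[:,2]>.125)&(l[:,2]<.29)]
    q=(k-np.median(k,0))[:,[0,2]]; d=np.linalg.svd(q,full_matrices=False)[2][0]; print(len(k),np.degrees(np.arctan2(d[1],-d[0])),np.round(k[::max(1,len(k)//8)],3).tolist())
E
python3 hatch.py
```

```text
165 -120.84962413930113 [[-0.006, -0.007, 0.287], [-0.001, -0.014, 0.272], [0.008, -0.024, 0.259], [0.027, -0.009, 0.231], [0.03, -0.025, 0.223], [0.041, -0.023, 0.201], [0.06, -0.008, 0.172], [0.077, -0.009, 0.147], [0.084, -0.017, 0.13]]
196 -120.87517667737568 [[-0.006, 0.133, 0.285], [-0.007, 0.106, 0.281], [0.011, 0.119, 0.254], [0.028, 0.12, 0.231], [0.039, 0.132, 0.207], [0.052, 0.113, 0.194], [0.059, 0.114, 0.174], [0.073, 0.116, 0.151], [0.089, 0.119, 0.125]]
12.6 [0.04069494 0.04990067 0.24010312] [ 2.64865093  0.26821943 -3.09501987] 0.029729281790536213
hatch pts 60 [-0.00558808 -0.02813827  0.28482744]
angle deg 60.119640523329856
kin angle 60.02724896054543
```

View pics/s5.png

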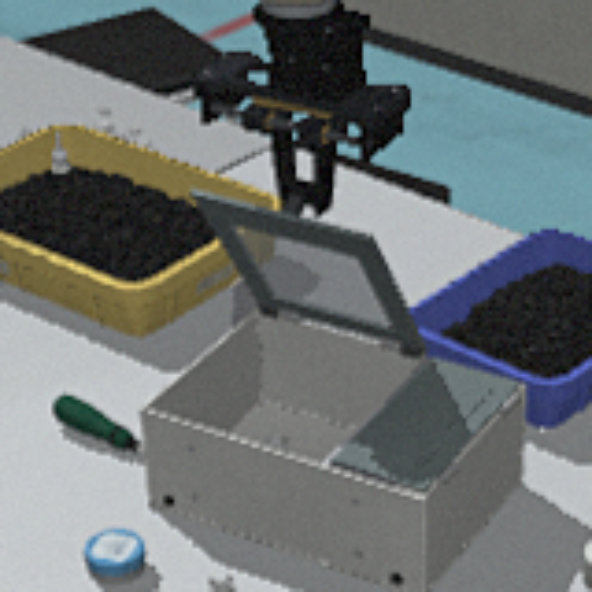

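The cover is held at about 60°; vision and kinematics agree within 1°. Bringing it back to 43°.

drive_tool(deltas=[{"tx":0.0076,"ty":0,"tz":0.0027,"ax":0,"ay":0,"az":0},{"tx":0.015,"ty":0,"tz":0.0057,"ax":0,"ay":0,"az":0},{"tx":0.0223,"ty":0,"tz":0.009,"ax":0,"ay":0,"az":0},{"tx":0.0295,"ty":0,"tz":0.0126,"ax":0,"ay":0,"az":0},{"tx":0.0365,"ty":0,"tz":0.0166,"ax":0,"ay":0,"az":0},{"tx":0.0433,"ty":0,"tz":0.0208,"ax":0,"ay":0,"az":0},{"tx":0.0486,"ty":0,"tz":0.0243,"ax":0,"ay":0,"az":0},{"tx":0.0486,"ty":0,"tz":0.0243,"ax":0,"ay":0,"az":0},{"tx":0.0486,"ty":0,"tz":0.0243,"ax":0,"ay":0,"az":0},{"tx":0.0486,"ty":0,"tz":0.0243,"ax":0,"ay":0,"az":0}])

```text
t: 13.65
position: [0.5688, 0.1523, 0.2158]
ee_rot: [0.314, -3.125, 0.0]
ft_force: [-5.4, -1.7, 5.4]
grip_width: 0.0298
```

drive_tool(deltas=[{"tx":0,"ty":0,"tz":0,"ax":0,"ay":0,"az":0},{"tx":0,"ty":0,"tz":0,"ax":0,"ay":0,"az":0},{"tx":0,"ty":0,"tz":0,"ax":0,"ay":0,"az":0},{"tx":0,"ty":0,"tz":0,"ax":0,"ay":0,"az":0},{"tx":0,"ty":0,"tz":0,"ax":0,"ay":0,"az":0}])

```text
t: 14.15
position: [0.5688, 0.1523, 0.2158]
ee_rot: [0.314, -3.125, 0.0]
ft_force: [-6.6, -0.7, 5.8]
grip_width: 0.0301
```

```bash
python3 hatch.py; python3 chk.py; python3 - <<'E'
from h import *
from station import eyes,robot
f=eyes.grab_frame("scene"); W=cloud(f)
cv2.imwrite("pics/s6.png",cv2.resize(f["image"][80:260,220:420,::-1],None,fx=3.3,fy=3.3))
l=loc(W.reshape(-1,3))
for y0,y1 in((-.03,-.005),(.105,.135)):
    k=l[(l[:,1]>y0)&(l[:,1]<y1)&(l[:,0]>-.06)&(l[:,0]<.1)&(l[:,2]>.125)&(l[:,2]<.25)]
    q=(k-np.median(k,0))[:,[0,2]]; d=np.linalg.svd(q,full_matrices=False)[2][0]; print(len(k),np.degrees(np.arctan2(d[1],-d[0])))
E
```

```text
14.15 [-0.00842076  0.05002435  0.21582594] [-6.59000931 -0.66968506  5.8275625 ] 0.030080521149166657
hatch pts 34 [-0.04184529 -0.02529504  0.32909679]
angle deg 60.85835336435247
kin angle 42.91334992104178
14.2 [-0.00839684  0.05001189  0.21582274] [-6.18179611 -1.6214762   5.31019305] [-0.21270846  1.16777933 -0.02913188]
flap 623 [-0.00622752  0.11631137]
55 -137.13841237942054
77 -137.00644043454017
```

View pics/s6.png

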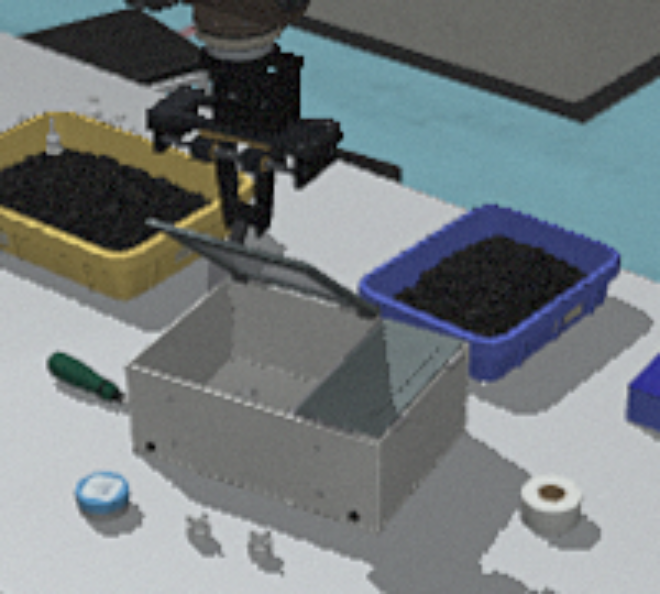

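The picture shows the cover held at (250,215), tilted 43° by both vision and kinematics. The flap is shut, and the tin, housings, roll and screwdriver look unmoved. Handing in.

```bash
python3 -c "
from station import workorder
print(workorder.finish_job())"
```

```text
the job is handed in; nothing more can be done
None
```

The job is handed in: the flap is shut, and the gripper is holding the cover still at about 43°. It took about 14 s of the 56 s allowed. No verdict was reported.

- **Flap:** I pushed it shut with the closed fingers until it stopped, at about 28 N on the wrist. In the last depth check it was level to within 0.01 rad.
- **Cover:** I gripped the roller on its ends (29.8–30.1 mm opening). I raised the cover to 60°, with vision and arm kinematics agreeing within 1°, then brought it back to 43°. At the end both methods read 43°, and the tool had not moved over the last half second. The wrist force was about 9 N.
- **Bystanders:** In the last picture the tin, housings, roll and screwdriver look unmoved. The marker is outside that picture; nothing went near it. I did not measure any of their displacements.
- **What went wrong:** The first push missed because the fingertips end about 26–28 mm short of the reported TCP. The finger passed over the flap without touching it. I allowed for that offset in everything after.
- **Over-limit item:** I viewed 10 pictures, the full budget.

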